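# Third hand: hold a wall hook against the sprung mounting pad

## Robot

A 7-joint arm with a two-finger parallel gripper is mounted at the origin on a cart in front of the work surface, level with it; the furniture and walls round the work are solid. World frame = base frame: x ahead of the robot, y to its left, z up, the work surface at z = 0. Lengths are in mm, angles in rad, forces in N, time in s.
With the tool pointing down it reaches from about 400 to 900 mm from the base axis. Payload 5.6 kg.
Tool frame: the origin (TCP) lies midway between the tips of the shut fingers; the grasp point (between the pads) lies 19 mm behind it; z points along the fingers, y is the line along which they close (so a half turn about z gives the same grasp; the last joint's range is limited). The gripper opens to 92 mm and grips with 3 to 60 N. Pads are 20 mm wide; open, the fingers measure 128 mm over their backs; the gripper's body (75 mm by 189 mm) begins 69 mm behind the grasp point.
Start: joints at [-1.194, 0.468, -0.012, 1.603, 0.006, 1.071, -0.056], TCP at [264.966, 593.55, 214.592] pointing down, gripper open.
Joint ranges: [-2.53, 2.53], [-0.31, 2.02], [-1.57, 1.55], [0.28, 2.44], [-1.29, 4.43], [0.15, 1.84], [-2.92, 2.92]. Speed limits (rad/s): [2.57, 2.57, 3.14, 3.14, 3.14, 3.14, 3.14].

## Interface

Orientations are given as a rotation vector (axis times angle).
In Python, from cell import robot, grip, kin, viewer gives the robot as it stands. Calls block until the motion is done:
- robot.movep(position, orientation): joint-space move of the TCP to a pose.
- robot.servo_line(position, feed=150, rotation=None): straight line of the TCP; rotation=None keeps the orientation; feed is the mean speed in mm/s.
- robot.goto_joints(angles): joint-space move.
- grip(opening, newtons=None): opening from 0.0 (shut) to 1.0 (fully open); newtons is the grip in N (None keeps the last); returns when the fingers have stopped.
- robot.hold(seconds).
- kin.ik(position, orientation): joint angles nearest the present ones, or None.
- robot.observe(): the state.
- viewer.read_camera(name): name is "scene" or "top"; returns the picture (420x560x3 uint8, red, green, blue); there is no depth.
- viewer.camera_info(name): a dict with "camera_matrix" (3x3 intrinsics, pixels), "R" (3x3) and "t" (3): a world point X has camera coordinates R X + t. Camera axes: x right, y down, z forward; pixel columns grow to the right and rows downward; lengths in mm; the calibration is good to about 2 mm. A picture is of the moment at which its call begins. camera_info takes no time and is no camera call.
A pose or a line that the arm cannot do raises robot.IKError and nothing moves.
- robot.job_done(): hands the job in; it is judged then, once.
Trained networks look in the newest picture that a camera, given by its name, has taken for a name from the list of things; names that differ only in an ending like _2 or _b are one class to them, and where a whole thing is asked for, a point or a joint stands for the part that bears it (a point fixed in the world has none). Each returns a list of dicts, best first, with "confidence" (0 to 1); they miss things now and then, are a little off and sometimes report something else, mostly with a low value. They report only what shows in the picture. A call takes as long as a camera call. They do not tell look-alikes from the thing itself.
- viewer.silhouettes(name, camera): "mask" (420x560 bool, what is visible of it).
- viewer.pinpoint(name, camera): "at" ([x, y, z] in mm, in the coordinates of the camera as it stood for that picture, good to about 4 mm: a listed point, or the origin of a listed thing).
The state is a dict: "t": time; "joints": joint angles; "joint_velocities": joint speeds; "joint_torque": joint torques, N m; "tcp_pos": TCP position; "tcp_rot": TCP orientation; "contact_force": force on the tool from outside, world axes, zero at the start; "wrist_torque": the same for the moment, N m; "grip_width": opening from 0.0 (shut) to 1.0 (fully open); "grip_force": force on a finger pad.
Only numpy, scipy, OpenCV 4.12 (cv2) and the standard library are available. Lean on these libraries where they do the work, as an engineer would, in place of code of your own. Each camera call takes 0.05 s, during which the arm holds its last target. There are 200 camera calls.

## Task

Lift the steel wall hook up and off the peg of the wooden stand, then press the flat back of its plate squarely onto the sprung pad of the mounting stand, plate upright and covering the pad edge to edge, and keep up a steady push of about 10 N (the pad then sits about 12 mm in) so that a colleague can drive the screws. Finish while still holding it there, gripped and pressed: do not let go. Leave the bottle, shaker and cups where they are.

Things in the scene. Friction and masses are not known exactly. Their poses are not given: they have to be found in the camera images.
- hook_stand: Fixed wooden stand: base 140 x 120 x 14 mm (from 50 mm before to 90 mm behind its front face), upright board 60 wide, 18 thick, 276 mm high. Origin at worktop level under the middle of the upright's front face; -x points out of that face, as the peg does, z up. The wall hook hangs on the peg, back against the upright.
- peg (a point): Steel peg on the upright, 8 mm bar along the stand's -x, axis 226.5 mm up; sticks out 22 mm, the last 5 mm turned up so that the tip's axis is 10 mm higher. This point: on the axis, 6 mm before the upright. The hung hook must rise 12 to 24 mm (18 is right), then come straight out along -x by 35 mm or more, and is free.
- wall_hook: Loose steel wall hook, 0.15 to 0.31 kg. Plate 70 wide (y) x 50 high (z) x 8 mm thick; origin at the centre of its flat back, +x out of the back, z up. Wire loop (37 mm inside, 7 mm wire) on its top edge, top 67.5 mm over the origin. From the plate's front an arm 16 wide, 24 high runs along -x to x = -118 mm, with an upturned tip. Hangs upright by the loop, axes as the stand, origin 170 mm up.
- hook_arm (a point): Where to grip the wall hook: centre of its straight arm, 80 mm before the plate's back face and 16 mm wide across y; free on both sides and below. Axes as wall_hook. A gripper body over it clears the peg and the loop.
- hook_plate (a point): Centre of the flat back face of the wall hook's plate (the same point as wall_hook).
- mount_stand: Fixed mounting stand: aluminium base 130 x 130 x 14 mm (from 50 mm before to 80 mm behind the housing's front face), grey housing 50 deep, 100 wide, top at 164 mm. Origin at worktop level under the middle of the housing's front face; -x points out of that face, z up. The sprung pad stands before it.
- pad_face (a point): Centre of the pad's front face, 70 mm wide and 50 mm high (as the hook's plate), 130 mm above the worktop, 40 mm before the housing at rest; moves with the pad. -x points out of the face, +x is the way it is pressed in, z up. Pressed well: hook_plate lies on this point and the axes of hook and pad agree.
- pad (a joint): How far the pad is pushed in along its +x, 0 (out) to 0.027 m (stop). A linear spring of 800 N/m pushes back: 10 N at 0.0125 m, 0.8 N a millimetre.
- squeeze_bottle: Bystander: squeeze bottle, 57 mm across, 218 mm high, upright behind the stands; origin under its middle.
- salt_shaker: Bystander: salt shaker, 44 mm across, 90 mm high, upright in front, between the stands; origin under its middle.
- steel_cup: Bystander: empty steel cup, 61 mm across, 37 mm high, near the front edge; origin under its middle.
- filled_cup: Bystander: steel cup with sauce, 61 mm across, 37 mm high, to the front right; origin under its middle.
Not all that is in view belongs to the job. What is shaped like the wall_hook but purple is not meant.

How it is judged (in metres and radians):
On the way, in this order (a step that is already met when the one before it is completed fails the run):
1. the wall hook is off the peg, held clear of the wooden stand (contact force between wall_hook and hook_stand below 0.05 N and distance between hook_plate and peg above 0.09 m and height (world z) of hook_plate above 0.08 m and contact force between the fingers and wall_hook above 2 N), for 0.2 s.
2. the plate is pressed squarely on the pad with 6 to 14 N for half a second (contact force between wall_hook and mount_stand between 6 and 14 N and value of joint pad between 0.0075 and 0.0175 m and y of hook_plate in the frame of pad_face between -0.01 and 0.01 m and z of hook_plate in the frame of pad_face between -0.01 and 0.01 m and angle between wall_hook's own z axis and vertical below 0.14 rad and angle between the x axis of wall_hook and the x axis of pad_face, either way round below 0.14 rad and contact force between the fingers and wall_hook above 2 N and contact force between wall_hook and hook_stand below 0.05 N), for 0.5 s.
At the end, for the whole second after the job is handed in: Still gripped, the hook's plate pushes on the pad with 6 to 14 N (pad 7.5 to 17.5 mm in), its centre within 10 mm of the pad's centre sideways and in height, upright and square to the pad within 8 degrees, at rest, off the peg; the program has ended with the robot holding it there (all of step 2 and linear speed of wall_hook below 0.02 m/s); the arm keeps its last pose, push and grip.
It fails at once if the bottle is knocked over or pushed away (more than 40 mm) (distance of squeeze_bottle from where it was at the start of the episode above 0.04 m or angle between squeeze_bottle's own z axis and vertical above 0.5 rad).
It fails at once if the salt shaker is knocked over or pushed away (more than 40 mm) (distance of salt_shaker from where it was at the start of the episode above 0.04 m or angle between salt_shaker's own z axis and vertical above 0.5 rad).
It fails at once if the empty cup is knocked over or pushed away (more than 40 mm) (distance of steel_cup from where it was at the start of the episode above 0.04 m or angle between steel_cup's own z axis and vertical above 0.5 rad).
It fails at once if the filled cup is knocked over or pushed away (more than 40 mm) (distance of filled_cup from where it was at the start of the episode above 0.04 m or angle between filled_cup's own z axis and vertical above 0.5 rad).
It also fails if it takes over 38 s, if anything falls off the work surface, if the arm or the gripper's body presses on something with over 40 N, if the wrist force passes 120 N, or if a joint passes its speed limit or range.

## Working session

There is one attempt and no reset: what is moved stays moved. The work goes in short steps, each a Python script; the robot and the scene stay as the last script left them, time stands still between calls to the robot, and variables do not carry over. Pictures are saved under pics/ and viewed, at most 10 in all, crops included, and the job is handed in when it is done.

```bash
mkdir -p pics
cat > h.py <<'E'
from cell import robot, grip, kin, viewer
import numpy as np, cv2
def save(n,img): cv2.imwrite('pics/'+n,img[:,:,::-1])
def cam(c):
    i=viewer.camera_info(c); return np.array(i['camera_matrix']),np.array(i['R']),np.array(i['t'])
def pin(n,c):
    K,R,t=cam(c); o=[]
    for d in viewer.pinpoint(n,c):
        p=np.array(d['at']); uv=K@p; o.append((d['confidence'],np.round(R.T@(p-t),1),np.round(uv[:2]/uv[2])))
    return o
E
python3 - <<'E'
from h import *
for c in('scene','top'):
    im=viewer.read_camera(c); save(c+'0.png',im)
    K,R,t=cam(c); print(c,np.round(-R.T@t),np.round(R[2],2))
    for n in 'hook_stand peg wall_hook hook_arm mount_stand pad_face squeeze_bottle salt_shaker steel_cup filled_cup'.split():
        for x in pin(n,c): print(n,round(x[0],2),x[1],x[2])
s=robot.observe(); print(s['t'],s['tcp_rot'],s['contact_force'])
E
```

```text
scene [ -71. -655.  617.] [ 0.65  0.62 -0.44]
hook_stand 0.86 [609.  266.7   3.1] [208. 234.]
peg 0.58 [600.5 267.  223. ] [199. 163.]
wall_hook 0.95 [585.6  33.9  37.1] [259. 255.]
hook_arm 0.91 [563.2 107.3  14.3] [233. 256.]
hook_arm 0.82 [531.2 248.  169. ] [184. 191.]
mount_stand 0.69 [ 629.3 -187.2   -1.2] [340. 295.]
pad_face 0.83 [ 587.5 -191.3  131.6] [333. 254.]
squeeze_bottle 0.76 [774.8  23.3  -2.6] [310. 242.]
salt_shaker 0.89 [430.8   6.6   0.9] [219. 300.]
salt_shaker 0.23 [609.  264.3 166.5] [204. 182.]
steel_cup 0.78 [387.7 107.9   0.7] [177. 290.]
filled_cup 0.8 [ 397.4 -335.     1.4] [332. 388.]
filled_cup 0.31 [528.5 247.1 170. ] [183. 191.]
top [ 468.  -14. 1414.] [ 0.1  -0.01 -0.99]
hook_stand 0.77 [608.5 270.   -0.8] [170. 210.]
peg 0.6 [607.5 270.6 229.3] [150. 200.]
wall_hook 0.89 [608.3 266.2 172.4] [157. 203.]
wall_hook 0.8 [582.1  32.7  36.3] [256. 219.]
hook_arm 0.59 [565.9 110.2  18.2] [228. 225.]
hook_arm 0.56 [534.6 247.5 169.3] [165. 234.]
mount_stand 0.77 [ 6.293e+02 -1.934e+02 -1.000e-01] [339. 204.]
pad_face 0.84 [ 587.9 -191.7  132.9] [345. 214.]
pad_face 0.33 [390.2 113.9   4.7] [226. 291.]
squeeze_bottle 0.77 [775.3  25.8   2.1] [260. 151.]
salt_shaker 0.59 [428.5   5.1   0. ] [266. 277.]
steel_cup 0.62 [392.4 113.3   3.8] [226. 290.]
filled_cup 0.56 [ 3.989e+02 -3.386e+02  3.000e-01] [393. 289.]
1.1 [6.54624243e-01 3.07259396e+00 5.75680958e-05] [-0.07896845 -0.15269372 -0.38251994]
```

View pics/scene0.png

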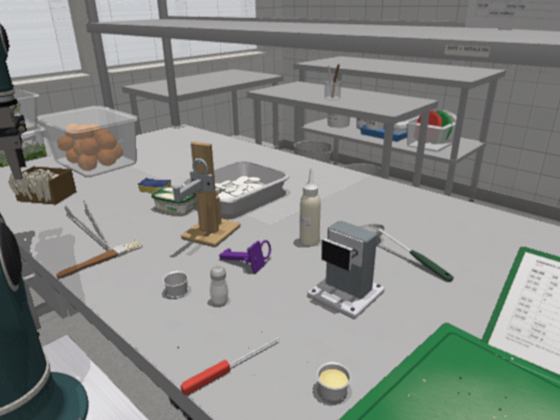

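Run:
```python
import cv2
a=cv2.imread('pics/top0.png')
cv2.imwrite('pics/topc.png',cv2.resize(a[120:330,110:420],None,fx=2.5,fy=2.5,interpolation=cv2.INTER_CUBIC))
```

```text
(no output)
```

View pics/topc.png

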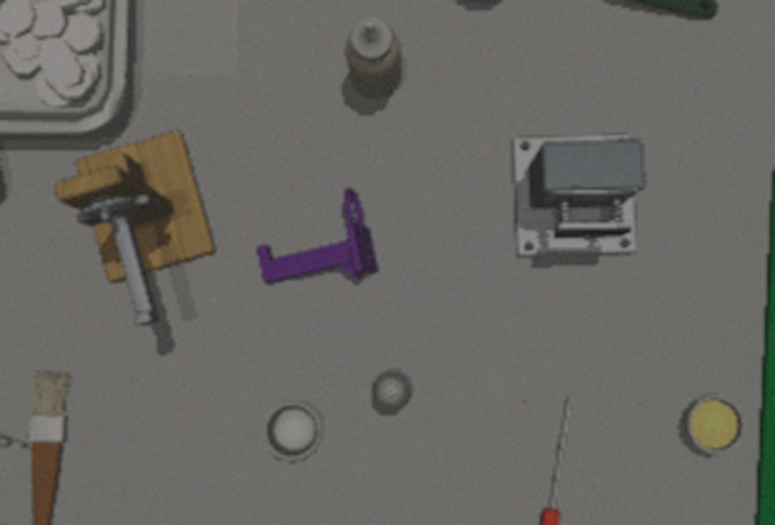

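The grey steel hook hangs on the wooden stand at scene (184,191), top (157,203). The purple look-alike lies flat at scene (259,255), top (256,219), so I choose the grey one. The top crop confirms that choice: the grey loop is on the stand with its arm pointing down and right. Next I get the yaws from the base corners and the hook arm.

Run:
```python
from h import *
K,R,t=cam('top'); C=-R.T@t
def bp(u,v,z):
    d=R.T@np.linalg.inv(K)@np.array([u,v,1]); return (C+d*(z-C[2])/d[2])[:2]
f=lambda u,v,z: bp(110+u/2.5,120+v/2.5,z)
# hook stand base corners: front-left, front-right, back-right (crop px)
a,b,c=[f(*p,14) for p in((110,281),(215,250),(182,131))]
print('hs',a,b,c,'w',np.linalg.norm(a-b),'d',np.linalg.norm(b-c))
ang=lambda v:np.degrees(np.arctan2(v[1],v[0]))
print(ang(a-b)-90,ang(c-b))
a,b,c,d=[f(*p,14) for p in((517,255),(635,253),(642,136),(514,136))]
print('ms',a,b,c,d,ang(a-b)-90,ang(c-b),ang(d-c)-90,ang(d-a))
# arm axis, top of arm z=182
print('arm',ang(f(121,220,182)-f(145,318,182)), f(121,220,182),f(145,318,182))
# pad top edge z=155, housing front top edge z=164
p,q=f(556,226,155),f(630,226,155); print('pad',p,q,ang(p-q)-90)
p,q=f(543,193,164),f(645,189,164); print('house',p,q,ang(p-q)-90)
im=viewer.read_camera('top')
for n in('hook_stand','mount_stand','wall_hook'):
    for m in viewer.silhouettes(n,'top'):
        ys,xs=np.nonzero(m['mask']); print(n,m['confidence'],cv2.minAreaRect(np.c_[xs,ys].astype(np.float32)))
```

```text
hs [546.01466546 308.64545566] [580.35862562 196.31089171] [710.43101266 235.3033173 ] w 117.46727994281788 d 135.79114524000548
16.99992414085358 16.687406595050465
ms [ 577.28510856 -130.54880855] [ 580.37894443 -258.53633775] [ 708.85558438 -267.61137365] [ 707.75396152 -127.44793507] 1.384738217186694 -4.040415992073593 0.4503103061788778 1.3615013596657957
arm 15.336421703314965 [594.88452208 261.31837642] [501.82155473 235.79563289]
pad [ 594.91418468 -156.91604589] [ 595.44600012 -229.26408338] 0.42116182500218713
house [ 626.15216855 -143.3914596 ] [ 630.82255418 -242.71481387] 2.692180764612175
hook_stand 0.89 ((163.18687438964844, 203.399658203125), (51.70198440551758, 55.36229705810547), 73.0724868774414)
hook_stand 0.28 ((259.5, 143.0), (32.0, 21.0), 90.0)
mount_stand 0.56 ((341.5, 197.0), (48.0, 51.0), 90.0)
wall_hook 0.97 ((235.75001525878906, 218.25003051757812), (33.83636474609375, 46.169254302978516), 71.56504821777344)
wall_hook 0.69 ((157.84182739257812, 223.2833251953125), (52.5906982421875, 30.355506896972656), 87.56334686279297)
```

```bash
cat >> h.py <<'E'
def rot(yaw):  # tool down, tool y along yaw+90deg
    a=np.radians(yaw+180)/2; return np.pi*np.array([np.cos(a),np.sin(a),0])
YH,YM=16.0,1.0
uh=np.array([np.cos(np.radians(YH)),np.sin(np.radians(YH)),0])
ARM=np.array([532.,247.,170.])
def st(m=''):
    s=robot.observe(); print(m,round(s['t'],2),np.round(s['tcp_pos'],1),'F',np.round(s['contact_force'],2),'w',round(s['grip_width'],3),'g',np.round(s['grip_force'],1))
E
python3 - <<'E'
from h import *
g=ARM-[0,0,19]
print(kin.ik(g,rot(YH)),kin.ik([508,-192,111],rot(YM)))
grip(1.0,40)
robot.movep(g+[0,0,150],rot(YH)); st('above')
robot.servo_line(g,feed=120); robot.hold(.2); st('down')
im=viewer.read_camera('scene'); save('s1.png',cv2.resize(im[110:260,100:300],None,fx=4,fy=4,interpolation=cv2.INTER_CUBIC)[:600,:800])
E
```

```text
[-0.48691101  0.43359178 -0.00616202  1.81846301  0.00333277  0.88954782
  1.35544732] [-0.08593804  0.44988405  0.48381754  1.97572427 -0.29074277  0.78332266
  2.15320614]
above 3.15 [531.4 248.1 300.8] F [0.63 0.26 0.03] w 1.0 g 0.0
down 4.75 [532.3 247.1 151.6] F [-0.09 -0.49  0.87] w 0.999 g 0.0
```

View pics/s1.png

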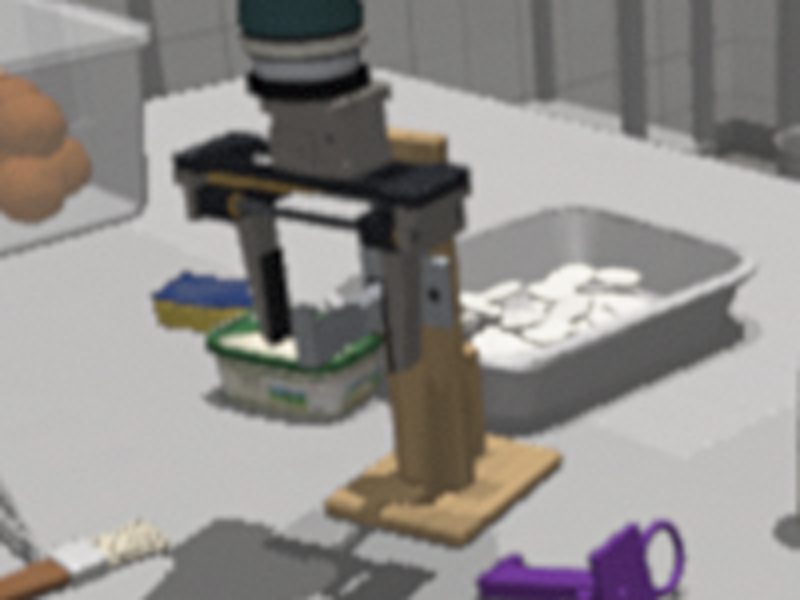

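The crop shows the hook's arm (about 340,320) between the open fingers (275,300 and 405,310). Now I grip, lift 18 mm and pull it out.

Run:
```python
from h import *
grip(0.0,55); st('grip')
p=np.array(robot.observe()['tcp_pos'])
robot.servo_line(p+[0,0,18],feed=40); st('lift')
robot.servo_line(p+[0,0,18]-60*uh,feed=60); st('out')
robot.servo_line(p+[0,0,60]-115*uh,feed=120); robot.hold(.3); st('clear')
viewer.read_camera('top'); 
for c in('top','scene'):
    im=viewer.read_camera(c); save(c+'2.png',im)
    for n in('wall_hook','hook_arm','hook_plate','peg'):
        for x in pin(n,c): print(c,n,round(x[0],2),x[1],x[2])
```

```text
grip 5.93 [531.7 247.  151. ] F [-1.85 -0.31  0.04] w 0.174 g 55.0
lift 6.53 [531.7 247.  169.1] F [-0.98  0.94 -2.51] w 0.171 g 55.0
out 7.68 [474.5 230.6 169. ] F [-0.19  0.5  -2.04] w 0.17 g 55.0
clear 8.71 [421.3 215.3 210.5] F [ 0.48 -0.49 -1.97] w 0.172 g 55.0
top wall_hook 0.83 [499.1 231.8 232.7] [165. 248.]
top wall_hook 0.65 [583.4  31.1  33.8] [257. 219.]
top hook_arm 0.62 [568.7 111.2  16.6] [227. 224.]
top hook_plate 0.8 [584.7  30.5  35.1] [257. 218.]
top hook_plate 0.63 [499.1 236.3 230.1] [163. 248.]
top peg 0.86 [610.2 269.5 225.1] [151. 199.]
scene wall_hook 0.66 [580.8  34.5  36.5] [257. 256.]
scene wall_hook 0.64 [498.4 231.2 226.7] [175. 175.]
scene hook_arm 0.67 [778.4  25.9  -5.4] [310. 242.]
scene hook_arm 0.58 [563.3 108.4  12.1] [233. 257.]
scene hook_arm 0.57 [419.2 214.1 228.3] [151. 186.]
scene hook_plate 0.89 [583.5  31.7  38.5] [259. 255.]
scene hook_plate 0.74 [491.9 235.1 230.4] [171. 174.]
scene peg 0.87 [602.3 266.  222. ] [200. 163.]
scene peg 0.64 [ 628.5 -187.8   -3.9] [340. 297.]
```

Run:
```python
from h import *
robot.movep([460,-192,200],rot(YM)); st()
robot.servo_line([460,-192,112],feed=120); robot.hold(.4); st('pre')
for c in('top','scene'):
    im=viewer.read_camera(c); save(c+'3.png',im)
    for n in('wall_hook','hook_plate','hook_arm','pad_face','mount_stand'):
        for x in pin(n,c):
            if x[1][1]<-100: print(c,n,round(x[0],2),x[1],x[2])
a=cv2.imread('pics/top3.png')[180:270,300:390]; b=cv2.imread('pics/scene3.png')[210:310,270:390]
a=cv2.resize(a,(400,400),interpolation=cv2.INTER_CUBIC);b=cv2.resize(b,(400,400*100//120),interpolation=cv2.INTER_CUBIC)
b=cv2.copyMakeBorder(b,0,400-b.shape[0],0,0,cv2.BORDER_CONSTANT)
cv2.imwrite('pics/c3.png',np.hstack([a,b]))
```

```text
10.78 [ 460.5 -190.5  199.9] F [ 0.17  0.8  -2.13] w 0.168 g 55.0
pre 12.06 [ 460.2 -192.   112.3] F [ 0.63 -0.66 -2.05] w 0.169 g 55.0
top wall_hook 0.45 [ 541.1 -194.3  135.3] [347. 233.]
top hook_plate 0.58 [ 540.4 -191.5  131.8] [345. 233.]
top mount_stand 0.74 [ 627.6 -196.1   -2.9] [340. 204.]
scene wall_hook 0.64 [ 539.9 -196.1  129.5] [321. 264.]
scene hook_plate 0.85 [ 535.9 -192.4  132.8] [319. 263.]
scene hook_arm 0.94 [ 458.5 -192.5  126.1] [293. 282.]
scene pad_face 0.69 [ 586.1 -191.8  131.2] [333. 254.]
scene mount_stand 0.66 [ 628.2 -190.8   -3.5] [341. 297.]
```

View pics/c3.png

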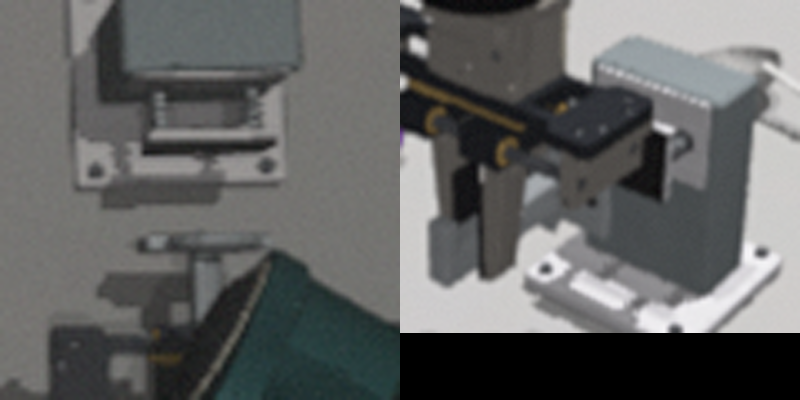

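The pad is at top (347,211) and the plate at top (346,234), about 50 mm in front of it, roughly aligned. I'll zoom in to check the lateral offset and yaw.

Run:
```python
import cv2
a=cv2.imread('pics/top3.png')[190:245,320:380]
cv2.imwrite('pics/c4.png',cv2.convertScaleAbs(cv2.resize(a,None,fx=10,fy=10,interpolation=cv2.INTER_CUBIC),alpha=1.4))
```

```text
(no output)
```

View pics/c4.png

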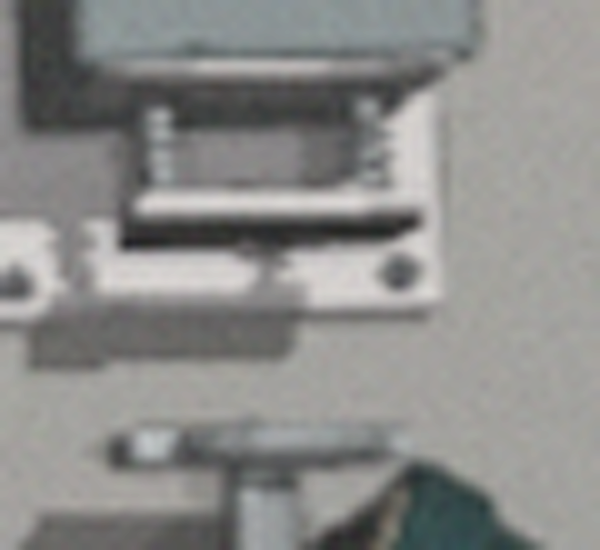

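Run:
```python
from h import *
K,R,t=cam('top'); C=-R.T@t
def f(u,v,z):
    d=R.T@np.linalg.inv(K)@np.array([320+u/10,190+v/10,1]); return np.round((C+d*(z-C[2])/d[2])[:2],1)
for n,z,P in(('pad',155,((125,212),(420,212))),('plate front edge',156,((105,462),(410,448),)),('armedges',143,((240,500),(300,500))),('plate L/R back',156,((105,432),(410,425))),('base front',14,((0,320),(435,308)))):
    print(n,[f(*p,z) for p in P])
```

```text
pad [array([ 593. , -157.2]), array([ 593.5, -229.2])]
plate front edge [array([ 531.9, -151.9]), array([ 535.8, -226. ])]
armedges [array([ 523.4, -186.4]), array([ 523.5, -201.1])]
plate L/R back [array([ 539.1, -151.9]), array([ 541.4, -226.1])]
base front [array([ 577.3, -139.2]), array([ 581.5, -257.2])]
```

Run:
```python
from h import *
def fx(n=6):
    F=[]
    for _ in range(n): robot.hold(.03); F.append(robot.observe()['contact_force'])
    return np.mean(F,0)
Y,Z=-193.3,111.2
robot.servo_line([495,Y,Z],feed=60); b=fx(10); st('near')
x=502
while x<545:
    robot.servo_line([x,Y,Z],feed=20); f=fx()-b; print(x,np.round(f,2))
    if f[0]<-9: break
    x+=1.0 if f[0]<-7 else 2.5
robot.hold(.7); f=fx(10)-b; print('final',np.round(f,2)); st()
for c in('top','scene'):
    im=viewer.read_camera(c); save(c+'5.png',im)
    for n in('hook_plate','pad_face'):
        for q in pin(n,c):
            if q[1][1]<-100: print(c,n,round(q[0],2),q[1],q[2])
a=cv2.imread('pics/top5.png')[190:250,320:380]; b=cv2.imread('pics/scene5.png')[220:280,300:360]
cv2.imwrite('pics/c5.png',cv2.resize(np.hstack([a,b]),None,fx=6.5,fy=6.5,interpolation=cv2.INTER_CUBIC))
```

```text
near 13.72 [ 494.9 -193.3  111.3] F [-0.09 -0.49 -0.41] w 0.172 g 55.0
502 [ 0.12 -0.07 -0.15]
504.5 [ 0.08  0.25 -0.12]
507.0 [-0.05  0.35 -0.14]
509.5 [-1.3  -0.02  0.21]
512.0 [-3.48 -0.26  1.36]
514.5 [-5.01 -0.36  1.55]
517.0 [-6.24 -0.1   2.91]
519.5 [-8.   -0.65  3.22]
520.5 [-8.63 -0.45  3.52]
521.5 [-9.06 -0.4   3.39]
final [-8.97 -0.55  3.7 ]
 19.68 [ 519.2 -193.4  110.7] F [-8.86 -1.55  1.51] w 0.172 g 55.0
top hook_plate 0.63 [ 600.  -195.1  128.6] [347. 210.]
top pad_face 0.52 [ 600.2 -191.   127.5] [345. 210.]
scene hook_plate 0.93 [ 595.6 -190.   129.4] [335. 253.]
scene pad_face 0.43 [ 599.4 -191.8  133.1] [337. 251.]
```

View pics/c5.png

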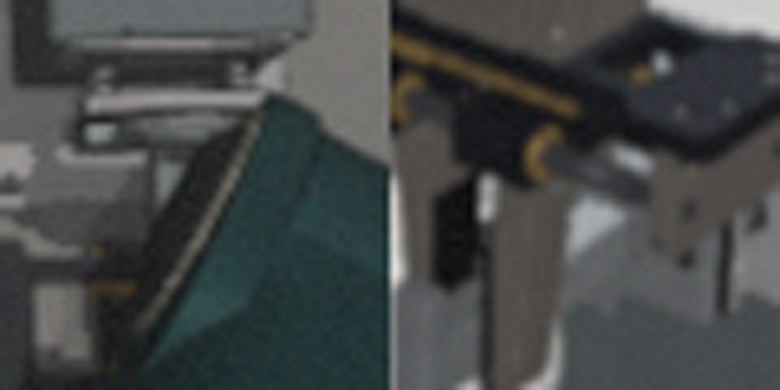

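The crop shows the plate flush on the pad, with left edges level (about 85,100–130 in the left half). The push is about 9 N, steady, and the pad is about 11–12 mm in. I'm handing it in.

Run:
```python
from h import *
robot.hold(.3); st(); print(robot.job_done())
```

```text
20.28 [ 519.2 -193.4  110.7] F [-9.    0.05  1.67] w 0.169 g 55.0
the job is handed in; nothing more can be done
None
```

I handed the job in at 20.3 s: the steel hook is off the peg and still gripped, its plate pressed flush on the pad at about 9 N, with the pad an estimated 11–12 mm in; no verdict came back.

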